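# Throw a stiff toggle clamp with an extension bar

## Task

Clamp the beech block in the aluminium fixture: slip the square tube end of the orange-handled extension bar fully onto the steel stub of the red clamp lever, and, holding it by the orange grip, swing the lever towards the block's side, over its stiff dead point, until it snaps over to its stop. Ease off when it gets there instead of forcing it, move the lever only with the bar, then pull the bar off and lay it flat on the counter clear of the fixture. Leave the other things where they are.

Things in the scene. Friction and masses are not known exactly. Their poses are not given: they have to be found in the camera images.
- fixture: Toggle clamp screwed to the counter: aluminium plate 110x220x10 mm (x -55..55, y -45..175), grey housing 70x105 mm (top at z 39), black rubber pad on a plunger, dark steel fence (face at y 155, top z 40). Origin: on the counter under the lever's pivot. z up; +y is the clamping direction, from pivot through pad and block to the fence.
- lever: Red clamp lever, turns about the vertical pivot. Origin: pivot axis, 55 mm above the counter, at the stub's axis; +x out along the stub, z up. Red hub of 22 mm radius, neck, dark collar (23 mm dia., outer face x 35 mm), bare round steel stub 13 mm dia. x 35 to 77, tapering to 6 mm at its tip. Starts open, stub pointing toward the robot and the fixture's -y side; thrown clockwise from above.
- stub_tip (a point): Tip of the stub (lever x 86 mm). Dead point: stub along the fixture's -x, give or take 0.12 rad, an unseen adjustment that must be felt; the start is 0.6 to 0.8 rad before it. Opposing torque grows to about 1.3 N m (some 14 N at the grip) 0.2 rad before it, fades to nothing there, then reverses and snaps the lever to its stop 0.07 rad on, where it stays. Let go short of it, the lever springs back.
- stub_root (a point): Point on the stub's axis at the collar's outer face (lever x 35 mm): the tube's mouth comes here when the bar is fully home, against the collar. The bar must never press on the lever with more than 45 N (all contacts; a careful throw held by the grip needs about 30 N; driving on against the stop soon exceeds it).
- bar: Extension bar, 200 mm long, 24x24 mm square, about 0.22 kg, lying on the counter. Origin: middle of its underside; +x along the bar to the open mouth, z up. x 25 to 100 mm: square steel tube, 16 mm square inside, 4 mm walls, 75 mm deep; x -100 to 25 mm: solid orange grip. Axis 12 mm above the underside; balances near its middle. 1.5 mm play each side on the stub.
- bar_mouth (a point): Centre of the tube's open mouth (bar x = 100 mm, 12 mm above the underside).
- block: The work piece: loose beech block 85x45x22 mm flat on the base plate between pad and fence, its 85 mm side along the fence. Origin: centre of its underside.
- pad: Round black rubber pad (18 mm dia.), sprung in the plunger's end; about 2 mm off the block at the start, it comes forward some 4 mm as the lever is thrown and then presses the block with about 13.5 N. Origin: that of the fixture, moving along fixture y with the pad.
- screw_tray: Bystander: shallow white tray of screws, 86x128x12 mm, origin centre of underside.
- marker_pen: Bystander: black marker pen, 131 mm long, 14 mm high, origin centre of underside.
Not all that is in view belongs to the job. There is more than one size of the block; the job needs the larger.

How it is judged:
By the outcome, as a careful person would: the job done as asked, in the order asked, and still so for the second after the job is handed in, with the robot touching nothing.
It also fails if it takes over 69 s, if anything falls off the work surface, if the arm or the gripper's body presses on something with over 40 N, if the wrist force passes 120 N, or if a joint passes its speed limit or range.

## Robot

A 6-joint arm with a two-finger parallel gripper is mounted at the origin on a cart in front of the work surface, level with it; the furniture and walls round the work are solid. World frame = base frame: x ahead of the robot, y to its left, z up, the work surface at z = 0. Lengths are in m, angles in rad, forces in N, time in s.
With the tool pointing down it reaches from about 0.375 to 0.9 m from the base axis. Payload 3.1 kg.
Tool frame: the origin (TCP) lies on the centre line of the jaws, within the pads' length; the fingertips stand 25 mm ahead of it and the grasp point (between the pads) lies 6 mm ahead of it; x points along the fingers, y is the direction in which the jaws open and shut, and the axes are right-handed (so a half turn about x gives the same grasp; the last joint's range is limited). The gripper opens to 87 mm and grips with 3 to 60 N. Pads are 19 mm wide; open, the fingers measure 117 mm over their backs; the gripper's body (75 mm by 190 mm) begins 51 mm behind the grasp point.
Start: joints at [-1.415, 0.527, 1.433, -0, 1.181, -0.178], TCP at [0.205, -0.59, 0.248] pointing down, gripper open.
Joint ranges: [-3.08, 3.08], [-0.75, 2.2], [0.22, 2.44], [-1.43, 4.57], [0, 2.65], [-2.85, 2.85]. Speed limits (rad/s): [2.79, 2.79, 3.14, 3.14, 3.14, 3.14].

## Interface

Orientations are given as a unit quaternion [x, y, z, w].
In Python, from rig import robot gives the robot as it stands. The module is installed in compiled form; this text tells all that it offers.
- The arm moves only by the tool move_arm, never from a script. Its argument "commands" is a list of rows, each a list of 5 numbers: the gripper's target within -1 to 1 (shut at 1, half-way at 0, fully open at -1), then the shift along the tool's x, y, z in mm, then the turn about the tool's x in degrees. A call has 1 to 8 rows; each row is the pose to reach, as a shift and turn from the pose commanded when the call began, along the tool's axes at that moment; what a row does not reach only later rows make up. A row lasts 1/12 s, in which the tool goes at most 41.7 mm and 7.16 degrees, less where a joint would pass 70% of its speed; a pose out of reach is approached as far as the arm can. A call with a gripper value outside its range is refused whole. The fingers move at their own pace and stop on an object; "newtons" is the grip in N (left out, the last holds). Time passes only in rows, so rows that repeat a pose let the fingers close. It gives the time, the measured TCP pose, the force and the opening at its end, in the units of the state.
- robot.get_obs(): the state, without advancing time (a new reading comes with each control period).
- robot.camera(name): name is "scene" or "top" or "wrist"; returns a dict with "image" (384x512x3 uint8, red, green, blue), "fx", "fy", "cx", "cy" (pixels), "distortion" ([k1, k2, p1, p2, k3] as OpenCV has them; the pictures are not rectified), "xyz" and "rotation" of the camera in the world; the wrist camera has in their place "tool_from_camera" (4x4, takes a point from camera to tool coordinates, whose origin is the TCP and whose axes are the tool frame's). Camera axes: x right, y down, z forward; pixel columns grow to the right and rows downward; lengths in m; the calibration is good to about 2 mm. A picture is of the moment at which its call begins: read the wrist's pose just before it. There is no depth.
- robot.hand_in(): hands the job in, once; it reports no verdict.
Trained networks look in a picture, given as the dict that the camera call returned (one of the last four; its "shot" number tells which), for a name from the list of things; names that differ only in an ending like _2 or _b are one class to them, and where a whole thing is asked for, a point or a joint stands for the part that bears it (a point fixed in the world has none). Each returns a list of dicts, best first, with "p" (0 to 1); they miss things now and then, are a little off and sometimes report something else, mostly with a low value. They report only what shows in the picture. A call takes as long as a camera call. They do not tell look-alikes from the thing itself.
- robot.regions_of(picture, name): "pixels" (384x512 bool, what is visible of it) and "bbox" ([left, top, right, bottom] in pixels, round what is visible of it).
The state is a dict: "time": time; "q": joint angles; "joint_velocities": joint speeds; "joint_torque": joint torques, N m; "position": TCP position; "tool_rot": TCP orientation; "ft_force": force on the tool from outside, world axes, zero at the start; "moment": the same for the moment, N m; "grip_width": finger opening in m.
Only numpy, scipy, OpenCV 4.12 (cv2) and the standard library are available. Lean on these libraries where they do the work, as an engineer would, in place of code of your own. Each camera call takes 0.05 s, during which the arm holds its last target.

## Working session

There is one attempt and no reset: what is moved stays moved. The work goes in short steps, Python scripts to look and compute and a tool call to move; the robot and the scene stay as the last step left them, time stands still between calls to the robot, and variables do not carry over. Pictures are saved under pics/ and viewed, and the job is handed in when it is done.

Besides the shell and the picture viewer there is one more tool, called after "Emit:" by a JSON object that holds its "name" and its "arguments", one argument or row to a line. move_arm: Moves the arm, as the interface text tells. Its arguments: {"type":"object","properties":{"commands":{"type":"array","items":{"type":"array","items":{"type":"number"}}},"newtons":{"type":"number"}},"required":["commands"]}

```bash
ls; mkdir -p pics; cat > h.py <<'E'
import numpy as np, cv2
from rig import robot
from scipy.spatial.transform import Rotation as R
def K(p): return np.array([[p["fx"],0,p["cx"]],[0,p["fy"],p["cy"]],[0,0,1.]])
def pose(p,obs=None):
    if "xyz" in p:
        r=np.array(p["rotation"],float); 
        r=r if r.shape==(3,3) else R.from_quat(r).as_matrix()
        return r,np.array(p["xyz"],float)
    T=np.array(p["tool_from_camera"]); W=np.eye(4); W[:3,:3]=R.from_quat(obs["tool_rot"]).as_matrix(); W[:3,3]=obs["position"]
    M=W@T; return M[:3,:3],M[:3,3]
def toz(p,uv,z,obs=None):
    r,t=pose(p,obs); u=cv2.undistortPoints(np.array(uv,float).reshape(-1,1,2),K(p),np.array(p["distortion"],float)).reshape(-1,2)
    d=np.c_[u,np.ones(len(u))]@r.T
    return t+d*((z-t[2])/d[:,2])[:,None]
def proj(p,X,obs=None):
    r,t=pose(p,obs); 
    return cv2.projectPoints((np.array(X,float).reshape(-1,3)-t)@r,np.zeros(3),np.zeros(3),K(p),np.array(p["distortion"],float))[0].reshape(-1,2)
def save(p,name,crop=None,s=1):
    im=p["image"][:,:,::-1]
    if crop: im=im[crop[1]:crop[3],crop[0]:crop[2]]
    cv2.imwrite("pics/"+name,cv2.resize(im,None,fx=s,fy=s,interpolation=cv2.INTER_CUBIC))
E
python3 - <<'E'
from h import *
o=robot.get_obs(); print(o)
for n in ["scene","top","wrist"]:
    p=robot.camera(n); save(p,n+"0.png",s=1.5); print(n,{k:v for k,v in p.items() if k!="image"})
    for name in ["fixture","lever","bar","block","stub_tip"]:
        for r in robot.regions_of(p,name): print(name,r["p"],r["bbox"])
E
```

```text
pics
{'time': 0.0, 'q': array([-1.41450176e+00,  5.28446261e-01,  1.43388301e+00, -2.20366889e-05,
        1.18138456e+00, -1.78516224e-01]), 'joint_velocities': array([-0.00178975, -0.00072782,  0.00092955,  0.00031406,  0.00047312,
        0.00173778]), 'joint_torque': array([ 1.08555818e-03, -4.40039599e+01, -1.76593137e+01,  6.32715784e-02,
        5.82675543e-02, -1.58109542e-04]), 'position': array([ 0.20527624, -0.58962091,  0.24658994]), 'tool_rot': array([ 0.69722196,  0.11857421, -0.6972197 ,  0.11707425]), 'ft_force': array([-0.19446073,  0.57769157,  1.32870369]), 'moment': array([ 0.02229066, -0.00156246, -0.00413704]), 'grip_width': 0.08726833926436668}
scene {'fx': 473.7560373289695, 'fy': 473.7560373289695, 'cx': 249.19478296748542, 'cy': 197.7629683540995, 'distortion': array([-0.07924469,  0.        ,  0.        ,  0.        ,  0.        ]), 'xyz': array([-0.11308682,  0.66144059,  0.83244915]), 'rotation': array([-0.39856183,  0.82426577, -0.36408606,  0.17080912]), 'shot': 1}
fixture 0.97 [116.8, 180.1, 215.5, 240.0]
lever 0.92 [179.8, 181.3, 217.4, 196.2]
bar 0.7
[... 619 characters left out ...]
414.7, 260.6]
block 0.97 [152.7, 110.3, 178.5, 148.9]
block 0.59 [110.8, 181.7, 140.2, 204.1]
stub_tip 0.83 [209.6, 125.8, 239.8, 168.4]
wrist {'fx': 283.9445853743507, 'fy': 283.9445853743507, 'cx': 259.1015023099273, 'cy': 191.16889592183097, 'distortion': array([0.00214106, 0.        , 0.        , 0.        , 0.        ]), 'tool_from_camera': array([[-9.17643699e-04, -2.40542730e-01,  9.70638116e-01,
        -1.37452253e-01],
       [ 9.99999495e-01, -6.19100353e-04,  7.91977085e-04,
         9.74557100e-04],
       [ 4.10418071e-04,  9.70638353e-01,  2.40543176e-01,
        -6.51719327e-02],
       [ 0.00000000e+00,  0.00000000e+00,  0.00000000e+00,
         1.00000000e+00]]), 'shot': 3}
```

View pics/scene0.png

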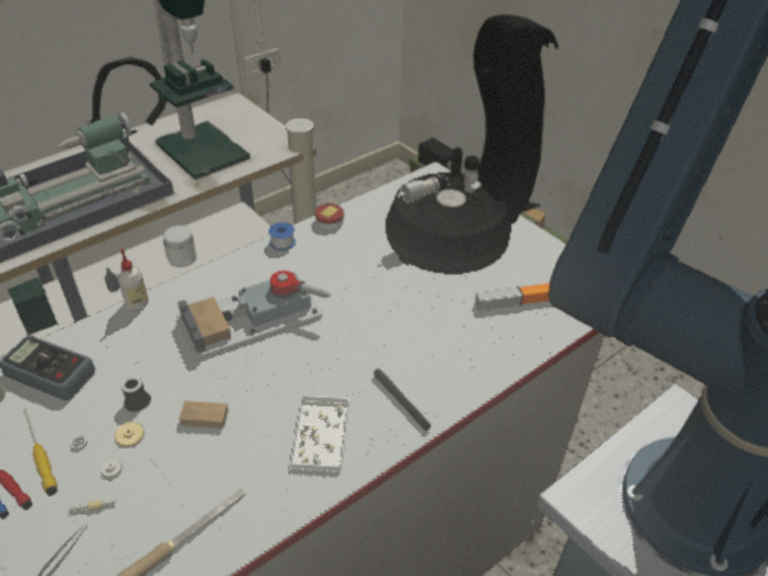

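View pics/top0.png

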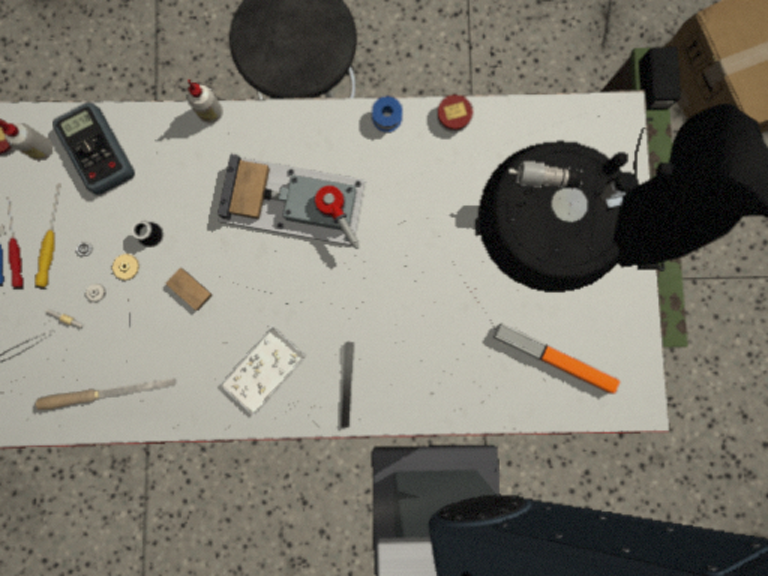

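The scene shows the fixture at about (250,310), with the red lever and its bare stub pointing right. The bar lies at about (515,295), part hidden by the arm. The top view shows the bar from its steel mouth at (498,335) to its orange end at (615,385). The larger block is already in the fixture at (250,190), and the smaller decoy block is at (187,290). Next I'll measure the bar, the fixture and the lever.

```bash
cat >> h.py <<'E'
def rect(mask):
    c=np.argwhere(mask)[:,::-1].astype(np.float32); return c
E
python3 - <<'E'
from h import *
o=robot.get_obs(); print(R.from_quat(o["tool_rot"]).as_matrix().round(3))
p=robot.camera("top"); save(p,"top1.png",(130,95,260,180),6); save(p,"top1b.png",(315,200,430,270),6)
for n,z in [("bar",.024),("block",.032),("lever",.055),("fixture",.01),("screw_tray",.012),("marker_pen",.014)]:
    for r in robot.regions_of(p,n)[:2]:
        uv=np.argwhere(r["pixels"])[:,::-1]; X=toz(p,uv,z)[:,:2]
        (c,s,a)=cv2.minAreaRect((X*1000).astype(np.float32)); print(n,round(r["p"],2),np.round(c,1),np.round(s,1),round(a,1), len(uv))
im=p["image"].astype(int); 
red=(im[...,0]>130)&(im[...,1]<60)&(im[...,2]<60); red[:110]=0;red[180:]=0;red[:,:200]=0;red[:,250:]=0
uv=np.argwhere(red)[:,::-1]; print("red",uv.mean(0),len(uv),toz(p,[uv.mean(0)],.065))
E
```

```text
[[-0.     0.329 -0.944]
 [-0.    -0.944 -0.329]
 [-1.     0.     0.   ]]
bar 0.64 [ 422.6 -123.6] [203.5  32. ] 62.5 1092
block 0.94 [695.8 348.6] [50.3 89.6] 78.5 755
block 0.92 [539.5 441.9] [64.6 32.2] 46.1 358
lever 0.77 [641.2 211.3] [108.   40.8] 17.8 500
fixture 0.92 [682.4 282.7] [228.7 113. ] 78.3 3323
screw_tray 0.8 [414.  331.5] [ 72.  120.6] 47.4 1564
marker_pen 0.75 [389.1 201.4] [ 16.6 128. ] 87.3 360
red [219.90566038 133.19339623] 212 [[0.66715068 0.21929326 0.065     ]]
```

View pics/top1.png

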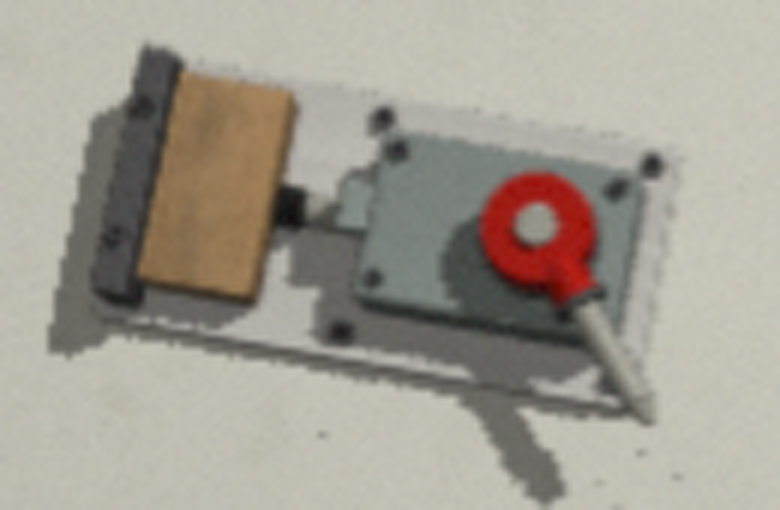

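View pics/top1b.png

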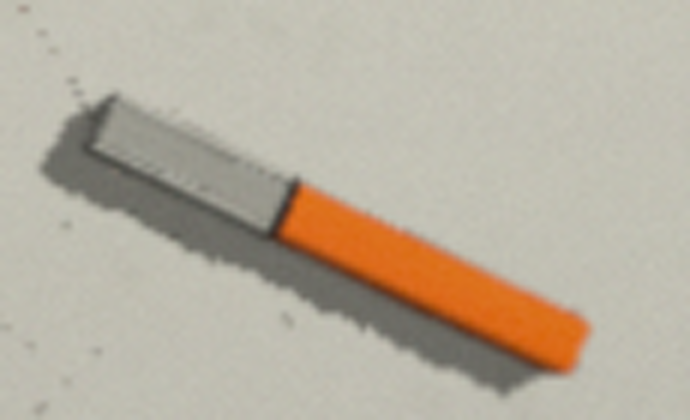

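The crops show the mouth edge at (113,95)–(90,150) and the orange end at (590,325)–(567,372). The lever hub is at (538,225), the collar at (585,303) and the stub tip at (649,418).

```bash
python3 - <<'E'
from h import *
p=robot.camera("top")
def c(pts,o): return np.array(pts,float)/6+np.array(o)-0.4
B=toz(p,c([(113,95),(90,150),(590,325),(567,372),(298,183),(272,235)],(315,200)),.024)[:,:2]*1000
print(B.round(1)); m=(B[0]+B[1])/2;e=(B[2]+B[3])/2; d=m-e; print("mouth",m,"end",e,"len",np.linalg.norm(d),"ang",np.degrees(np.arctan2(d[1],d[0])),"w",np.linalg.norm(B[0]-B[1]))
for z in (.065,.075,.055): print("hub",z,toz(p,c([(538,225)],(130,95)),z)*1000)
L=toz(p,c([(649,418),(587,305)],(130,95)),.055)[:,:2]*1000; print("tip,collar",L, np.linalg.norm(L[0]-L[1])); d=L[0]-L[1]; print(np.degrees(np.arctan2(d[1],d[0])))
piv=L[0]-86*d/np.linalg.norm(d); print("pivot from",piv)
P=toz(p,c([(680,155),(645,415),(95,305)],(130,95)),.01)[:,:2]*1000; print("plate",P)
E
```

```text
[[ 476.7  -38.9]
 [ 455.7  -29.1]
 [ 385.9 -215.8]
 [ 368.4 -205.8]
 [ 441.6 -108.3]
 [ 421.9  -97.3]]
mouth [466.22638947 -34.0166662 ] end [ 377.16359893 -210.79780418] len 197.94886057673457 ang 63.26091738220906 w 23.181265705482314
hub 0.065 [[669.72393421 220.71613363  65.        ]]
hub 0.075 [[667.15715556 219.94983844  75.        ]]
hub 0.055 [[672.29071285 221.48242882  55.        ]]
tip,collar [[596.36662496 180.17067645]
 [640.64988509 203.13694993]] 49.884434908877104
-152.58775147025906
pivot from [672.71028564 219.76417938]
plate [[711.59620567 167.33112262]
 [605.53778476 183.2208938 ]
 [654.38774235 401.77867396]]
```

```bash
cat >> h.py <<'E'
def go(x,y,z,zang,frm=None):
    """print tool shift/turn from current measured pose to TCP world mm, tool z axis angle deg"""
    o=robot.get_obs(); M=R.from_quat(o["tool_rot"]).as_matrix(); d=np.array([x,y,z])-o["position"]*1000
    s=M.T@d; cur=np.degrees(np.arctan2(M[1,2],M[0,2])); t=-((zang-cur+180)%360-180)
    print("t",round(o["time"],2),"pos",(o["position"]*1000).round(1),"zang",cur.round(2),"q",np.round(o["q"],2),"| shift",s.round(1),"turn",round(t,2),"dist",np.linalg.norm(s).round(0)," F",np.round(o["ft_force"],1),"M",np.round(o["moment"],2),"w",round(o["grip_width"]*1000,1))
E
python3 - <<'E'
from h import *
p=robot.camera("top")
for z in (0,.05,.1): print(toz(p,[(370,193),(320,135),(335,180)],z).round(3))
go(414.5,-136.7,160,243.3)
E
```

```text
[[ 0.53  -0.133  0.   ]
 [ 0.674 -0.02  -0.   ]
 [ 0.563 -0.051 -0.   ]]
[[ 0.525 -0.119  0.05 ]
 [ 0.662 -0.011  0.05 ]
 [ 0.556 -0.041  0.05 ]]
[[ 0.52  -0.105  0.1  ]
 [ 0.65  -0.003  0.1  ]
 [ 0.55  -0.031  0.1  ]]
t 1.35 pos [ 205.4 -590.3  247.6] zang -160.82 q [-1.41  0.53  1.43 -0.    1.18 -0.18] | shift [  87.5 -359.7 -346.6] turn -44.12 dist 507.0  F [-0.4 -0.2 -0.2] M [ 0.03 -0.01 -0.03] w 87.2
```

Emit:
{"name": "move_arm", "arguments": {
  "commands": [
    [-0.2, 87, -359, -346, -44],
    [-0.2, 87, -359, -346, -44],
    [-0.2, 87, -359, -346, -44],
    [-0.2, 87, -359, -346, -44],
    [-0.2, 87, -359, -346, -44],
    [-0.2, 87, -359, -346, -44],
    [-0.2, 87, -359, -346, -44],
    [-0.2, 87, -359, -346, -44]
  ],
  "newtons": 50
}}

```text
time: 2.02
position: [0.3435, -0.2906, 0.1903]
tool_rot: [0.602, 0.37, -0.602, 0.371]
ft_force: [1.6, -0.5, -0.6]
grip_width: 0.0532
```

```bash
python3 -c "
from h import *
go(414.5,-136.7,160,243.3)"
```

```text
t 2.02 pos [ 343.5 -290.6  190.3] zang -116.82 q [-0.95  0.39  1.92  0.    0.83 -0.48] | shift [  30.2   -6.1 -169.4] turn -0.12 dist 172.0  F [ 1.6 -0.5 -0.6] M [-0.03 -0.15  0.02] w 53.2
```

Emit:
{"name": "move_arm", "arguments": {
  "commands": [
    [-0.2, 30, -5, -165, 0],
    [-0.2, 30, -5, -165, 0],
    [-0.2, 30, -5, -165, 0],
    [-0.2, 30, -5, -165, 0],
    [-0.2, 30, -5, -165, 0],
    [-0.2, 30, -5, -165, 0]
  ]
}}

```text
time: 2.52
position: [0.4133, -0.1402, 0.16]
tool_rot: [-0.601, -0.372, 0.601, -0.372]
ft_force: [-0.3, -0.1, 0.5]
grip_width: 0.0522
```

```bash
python3 -c "
from h import *
go(414.5,-136.7,28,243.3)
o=robot.get_obs(); p=robot.camera('wrist'); save(p,'w1.png',s=1.5)
for r in robot.regions_of(p,'bar')[:1]:
    uv=np.argwhere(r['pixels'])[:,::-1]; X=toz(p,uv,.024,o)[:,:2]*1000
    print(r['p'],r['bbox'],cv2.minAreaRect(X.astype(np.float32)))
np.savez('w1.npz',pos=o['position'],rot=o['tool_rot'])
d=np.array([.45,.893,0]);n=np.array([-.893,.45,0])
m=np.array([466.2,-34,24])/1000
print(proj(p,[m+.012*n,m-.012*n,m-.2*d+.012*n,m-.2*d-.012*n],o)*1.5)
"
```

```text
t 2.52 pos [ 413.3 -140.2  160. ] zang -116.48 q [-0.58  0.43  1.98 -0.    0.73 -0.12] | shift [132.   -0.4  -3.7] turn 0.22 dist 132.0  F [-0.3 -0.1  0.5] M [ 0.02 -0.06 -0.04] w 52.2
0.59 [247.3, 58.8, 269.8, 267.0] ((422.0876770019531, -124.41299438476562), (197.50917053222656, 23.825353622436523), 62.90840148925781)
[[367.13637285  86.60479137]
 [407.65694795  86.78549546]
 [369.39083035 393.84076816]
 [403.40319232 393.98283922]]
```

View pics/w1.png

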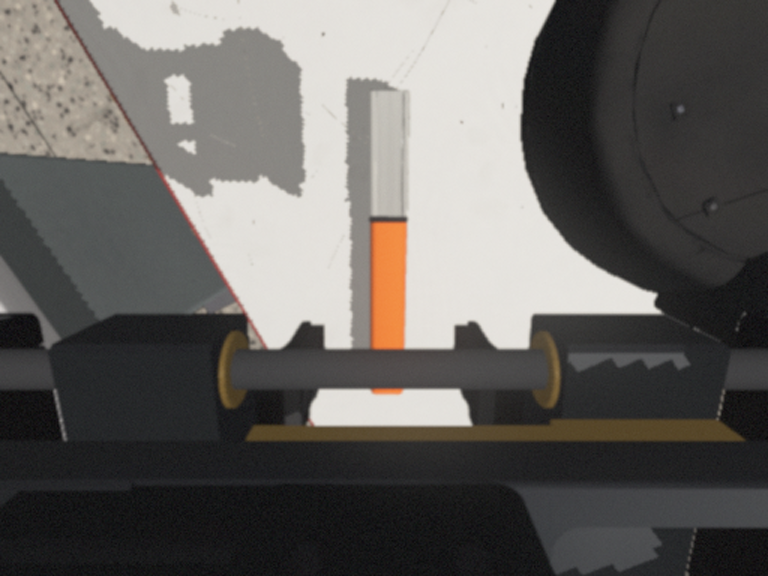

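The wrist view shows the bar upright in the picture, columns 371–406, with the seam at row 218 and the mouth at row 90. That matches the prediction within 2 mm, so I'm descending and gripping.

Emit:
{"name": "move_arm", "arguments": {
  "commands": [
    [-0.2, 40, 0.5, -3, 0],
    [-0.2, 80, 0.5, -3, 0],
    [-0.2, 115, 0.5, -3, 0],
    [-0.2, 131, 0.5, -3, 0],
    [-0.2, 131, 0.5, -3, 0],
    [-0.2, 131, 0.5, -3, 0]
  ]
}}

```text
time: 3.12
position: [0.4144, -0.1421, 0.0286]
tool_rot: [-0.603, -0.37, 0.603, -0.369]
ft_force: [0.1, 0.1, -0.8]
grip_width: 0.0522
```

Emit:
{"name": "move_arm", "arguments": {
  "commands": [
    [1, 0, 0, 0, 0],
    [1, 0, 0, 0, 0],
    [1, 0, 0, 0, 0],
    [1, 0, 0, 0, 0],
    [1, 0, 0, 0, 0]
  ],
  "newtons": 55
}}

```text
time: 3.53
position: [0.4146, -0.1402, 0.0298]
tool_rot: [0.602, 0.37, -0.602, 0.371]
ft_force: [-2.2, 0.8, 1.0]
grip_width: 0.0262
```

```bash
python3 -c "
from h import *
go(414.5,-136.7,28,243.3)"
```

```text
t 3.53 pos [ 414.6 -140.2   29.8] zang -116.82 q [-0.58  0.72  2.05 -0.    0.37 -0.11] | shift [ 1.8 -1.7 -3. ] turn -0.12 dist 4.0  F [-2.2  0.8  1. ] M [0.1  0.29 0.05] w 26.2
```

Emit:
{"name": "move_arm", "arguments": {
  "commands": [
    [1, 0, 0, 0, 0],
    [1, 0, 0, 0, 0],
    [1, 0, 0, 0, 0]
  ]
}}

```text
time: 3.78
position: [0.4141, -0.1398, 0.0297]
tool_rot: [-0.602, -0.371, 0.602, -0.37]
ft_force: [-1.6, 0.1, 5.9]
grip_width: 0.0234
```

```bash
python3 -c "
from h import *
go(414.5,-136.7,28,243.3)"
```

```text
t 3.78 pos [ 414.1 -139.8   29.7] zang -116.79 q [-0.58  0.72  2.05 -0.    0.37 -0.11] | shift [ 1.7 -1.1 -2.9] turn -0.09 dist 4.0  F [-1.6  0.1  5.9] M [-0.1   0.34 -0.06] w 23.4
```

Emit:
{"name": "move_arm", "arguments": {
  "commands": [
    [1, -20, 0, 0, 0],
    [1, -50, 0, 0, 0],
    [1, -85, 0, 0, 0],
    [1, -100, 0, 0, 0]
  ]
}}

```text
time: 4.12
position: [0.4158, -0.1405, 0.1319]
tool_rot: [0.603, 0.369, -0.602, 0.372]
ft_force: [0.0, 0.0, -1.2]
grip_width: 0.0237
```

```bash
python3 -c "
from h import *
go(453,106.4,100,207.4)"
```

```text
t 4.12 pos [ 415.8 -140.5  131.9] zang -116.79 q [-0.58  0.49  2.    0.    0.65 -0.11] | shift [  31.5  -78.2 -237.2] turn 35.81 dist 252.0  F [ 0.   0.  -1.2] M [-0.04 -0.05  0.03] w 23.7
```

Emit:
{"name": "move_arm", "arguments": {
  "commands": [
    [1, 15, -39, -118, 18],
    [1, 31, -78, -237, 36],
    [1, 31, -78, -237, 36],
    [1, 31, -78, -237, 36],
    [1, 31, -78, -237, 36],
    [1, 31, -78, -237, 36],
    [1, 31, -78, -237, 36],
    [1, 31, -78, -237, 36]
  ]
}}

```text
time: 4.78
position: [0.4519, 0.1127, 0.0976]
tool_rot: [0.687, 0.169, -0.686, 0.168]
ft_force: [0.3, -0.3, -2.1]
grip_width: 0.0234
```

```bash
python3 -c "
from h import *
go(453,106.4,72,207.4)
o=robot.get_obs(); p=robot.camera('wrist'); save(p,'w2.png',s=1.5)
np.savez('w2.npz',pos=o['position'],rot=o['tool_rot'])
p=robot.camera('scene'); save(p,'s2.png',(160,140,360,260),4)
p=robot.camera('top'); save(p,'t2.png',(180,110,380,230),4)
"
```

```text
t 4.78 pos [451.9 112.7  97.6] zang -152.4 q [0.   0.58 1.96 0.   0.6  1.09] | shift [25.6  6.1  2. ] turn 0.2 dist 26.0  F [ 0.3 -0.3 -2.1] M [-0.05  0.02 -0.03] w 23.4
```

View pics/w2.png

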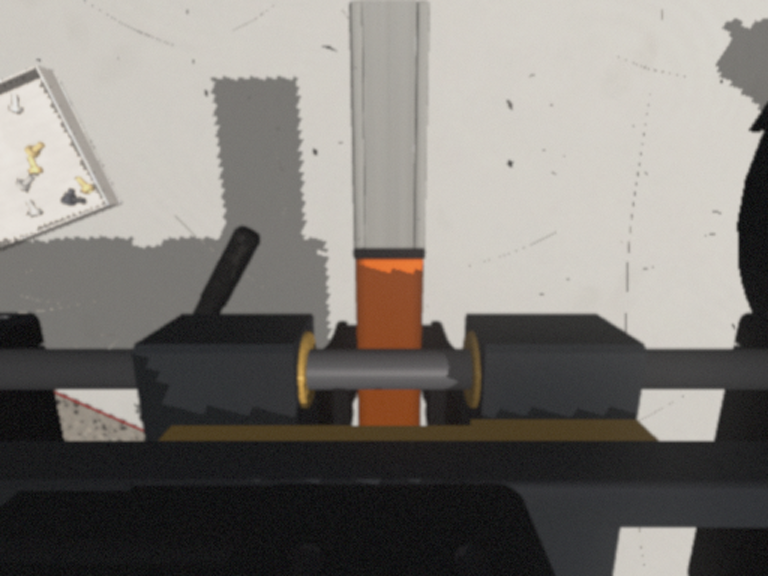

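View pics/s2.png

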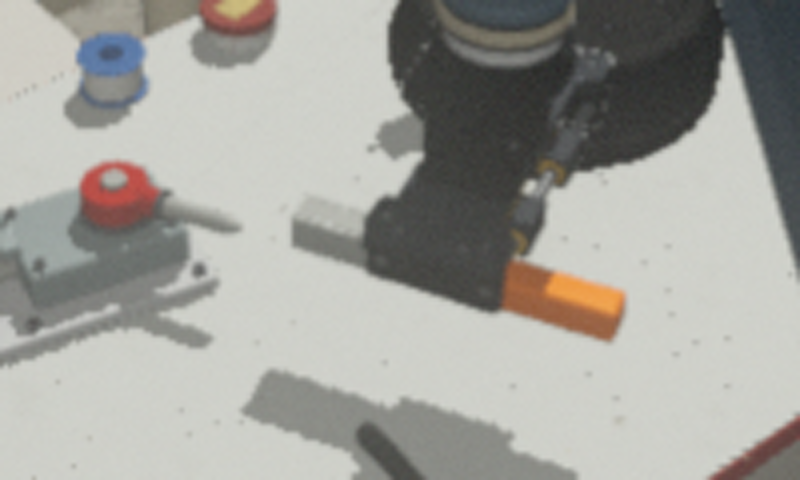

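View pics/t2.png

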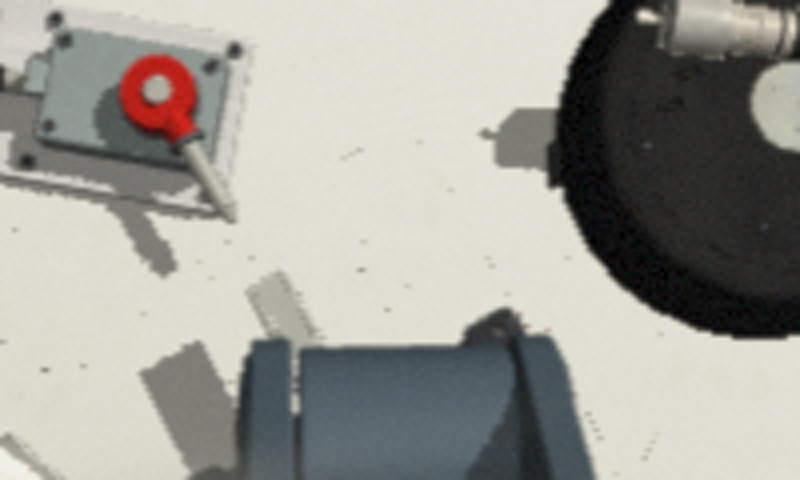

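The wrist view shows the tube from rows 0 to 250 but not the stub. The top view shows the mouth at (264,281) and the stub tip at (232,218). I'm going down to stub height, then comparing the two in the same cameras.

Emit:
{"name": "move_arm", "arguments": {
  "commands": [
    [1, 12, 3, 0, 0],
    [1, 25, 5, 0, 0],
    [1, 25, 5, 0, 0],
    [1, 25, 5, 0, 0]
  ]
}}

```text
time: 5.27
position: [0.4538, 0.1006, 0.073]
tool_rot: [-0.687, -0.165, 0.688, -0.165]
ft_force: [-0.0, 0.3, -1.5]
grip_width: 0.0238
```

```bash
cat >> h.py <<'E'
def overlay(p,segs,name,crop,s):
    im=p["image"][crop[1]:crop[3],crop[0]:crop[2],::-1]
    im=cv2.resize(im,None,fx=s,fy=s,interpolation=cv2.INTER_CUBIC)
    for a,b,c in segs:
        q=(proj(p,[np.array(a)/1000,np.array(b)/1000])-np.array(crop[:2])+.5)*s
        cv2.line(im,tuple(int(v) for v in q[0].round()),tuple(int(v) for v in q[1].round()),c,1,cv2.LINE_AA)
    cv2.imwrite("pics/"+name,im)
def boxsegs(m,ang,dz=0,L=200,c=(255,0,0)):
    a=np.radians(ang); d=np.array([np.cos(a),np.sin(a),0]); n=np.array([-d[1],d[0],0]); s=[]
    z=np.array([0,0,1.])
    P=[np.array(m)+i*12*n+j*12*z for i,j in((1,1),(-1,1),(-1,-1),(1,-1))]
    for k in range(4): s+= [(P[k],P[(k+1)%4],c),(P[k],P[k]-L*d,c)]
    return s
def stubsegs(piv,ang,c=(0,200,0)):
    a=np.radians(ang); d=np.array([np.cos(a),np.sin(a),0]); n=np.array([-d[1],d[0],0]); p=np.array(piv); s=[]
    for i in(1,-1): s+=[(p+35*d+i*6.5*n,p+77*d+i*6.5*n,c),(p+77*d+i*6.5*n,p+86*d+i*3*n,c)]
    return s+[(p,p+86*d,(255,0,255))]
E
python3 - <<'E'
from h import *
go(453,106.4,72,207.4)
o=robot.get_obs(); M=R.from_quat(o["tool_rot"]).as_matrix(); P=o["position"]*1000
za=np.degrees(np.arctan2(M[1,2],M[0,2])); m=P-117*M[:,2]-[0,0,17]
segs=boxsegs(m,za+180,L=200)+stubsegs([672.5,220,55],207.4)
p=robot.camera("top"); overlay(p,segs,"t3.png",(205,120,285,180),10); np.save("t3.npy",p["image"])
p=robot.camera("scene"); overlay(p,segs,"s3.png",(175,170,335,230),5)
E
```

```text
t 5.27 pos [453.8 100.6  73. ] zang -152.98 q [-0.02  0.63  1.97 -0.    0.54  1.08] | shift [ 1.  -5.5 -1.9] turn -0.38 dist 6.0  F [-0.   0.3 -1.5] M [ 0.03  0.03 -0.06] w 23.8
```

View pics/t3.png

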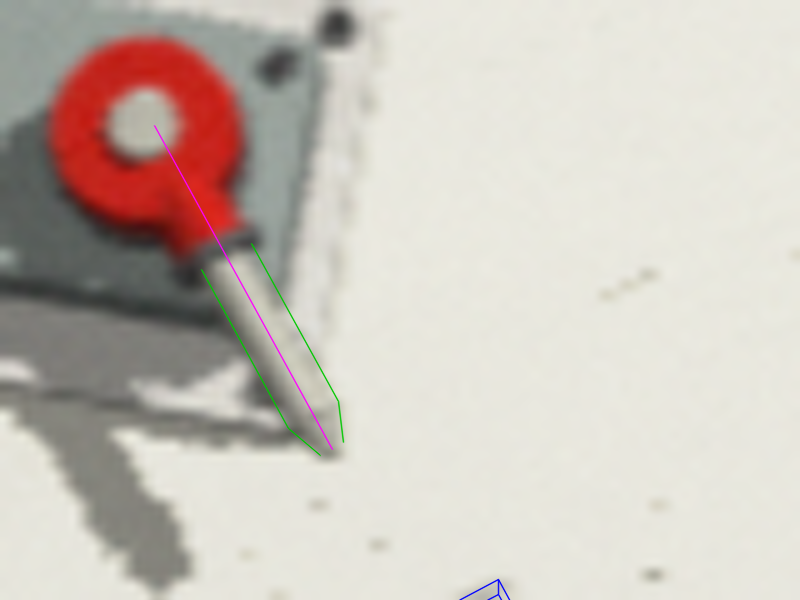

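View pics/s3.png

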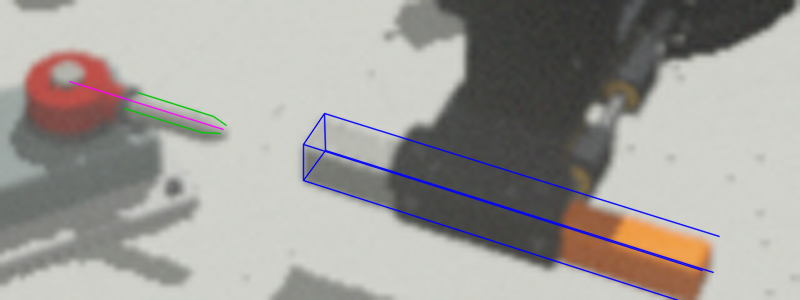

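The overlays agree roughly, but the top view is too coarse for a 1.5 mm fit. I'm moving the bar beside the stub, raised and 50 mm to the side, so the wrist camera sees both.

Emit:
{"name": "move_arm", "arguments": {
  "commands": [
    [1, -12, 25, 0, 0],
    [1, -12, 50, 0, 0],
    [1, -12, 50, -40, 0],
    [1, -12, 50, -80, 0],
    [1, -12, 50, -95, 0],
    [1, -12, 50, -95, 0],
    [1, -12, 50, -95, 0]
  ]
}}

```text
time: 5.95
position: [0.5619, 0.1009, 0.0857]
tool_rot: [0.687, 0.166, -0.687, 0.166]
ft_force: [-0.8, -0.1, -2.7]
grip_width: 0.0241
```

```bash
python3 - <<'E'
from h import *
go(453,106.4,72,207.4)
o=robot.get_obs(); p=robot.camera('wrist'); save(p,'w4.png',(80,0,340,195),3)
np.savez('w4.npz',pos=o['position'],rot=o['tool_rot'],im=p["image"],q=o['q'])
o=robot.get_obs();print(o['position'],o['q'])
E
```

```text
t 5.95 pos [561.9 100.9  85.7] zang -152.79 q [-0.02  0.69  1.7  -0.    0.76  1.08] | shift [ 13.7 -54.6  94.3] turn -0.19 dist 110.0  F [-0.8 -0.1 -2.7] M [-0.02  0.02 -0.01] w 24.1
[0.56029535 0.10078562 0.08539927] [-1.81741894e-02  6.86759600e-01  1.69760967e+00 -2.52085507e-04
  7.59293586e-01  1.07832144e+00]
```

View pics/w4.png

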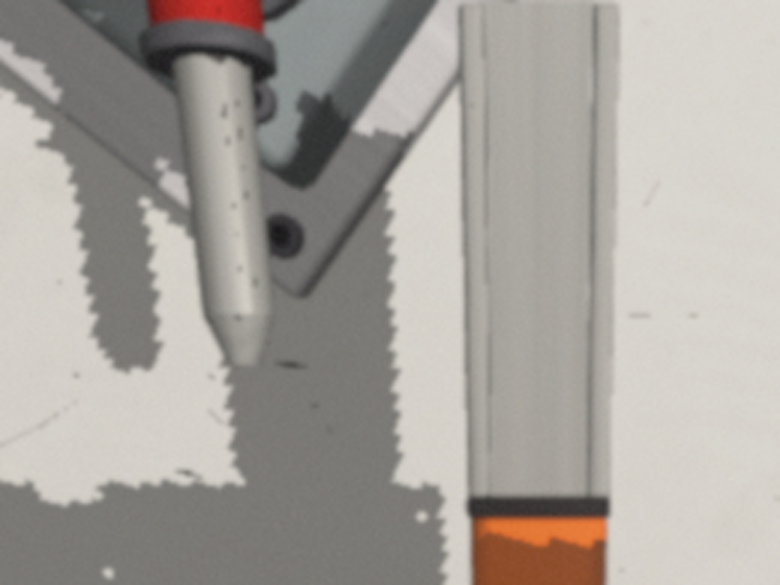

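The wrist view shows the collar face at about row 60, columns 175–258. The stub shoulder is at row 315 (206–270) and the tip at (247,362). The tube mouth runs 460–618 at row 5, and its seam is at row 500 (467–610).

```bash
cat >> h.py <<'E'
def totool(p,uv,X):
    T=np.array(p["tool_from_camera"]); u=cv2.undistortPoints(np.array(uv,float).reshape(-1,1,2),K(p),np.array(p["distortion"],float)).reshape(-1,2)
    d=np.c_[u,np.ones(len(u))]@T[:3,:3].T; t=T[:3,3]
    return (t+d*((X-t[0])/d[:,0])[:,None])*1000
E
python3 - <<'E'
from h import *
p=robot.camera('wrist')
f=lambda a:np.array(a,float)/3+[80-.33,-.33]
for X in (.029,.0305,.033):
    S=totool(p,f([(176,70),(257,70),(206,312),(270,318),(247,362)]),X); print(X,S[:,1:].round(1).tolist())
    a=(S[0]+S[1])/2;b=(S[2]+S[3])/2;print("axis",a[1:],b[1:],"ang",np.degrees(np.arctan2(b[1]-a[1],b[2]-a[2])), "wid",S[1,1]-S[0,1],S[3,1]-S[2,1])
for X in (.003,.005,.007):
    S=totool(p,f([(460,5),(618,5),(467,500),(610,500)]),X); print("bar",X,S[:,1:].round(1).tolist())
im=p["image"]
hsv=cv2.cvtColor(im[0:195,80:340].copy(),cv2.COLOR_RGB2GRAY)
for r in (30,50,70,90,100): print(r,hsv[r,45:100].tolist())
E
```

```text
0.029 [[-62.4, -114.9], [-48.2, -114.9], [-61.0, -74.3], [-49.1, -73.3], [-54.1, -65.3]]
axis [ -55.29082024 -114.93182692] [-55.05210451 -73.8063209 ] ang 0.3325734194139868 wid 14.190562375193345 11.869979125268024
0.0305 [[-63.0, -115.4], [-48.6, -115.4], [-61.5, -74.4], [-49.6, -73.3], [-54.6, -65.3]]
axis [ -55.79784308 -115.38147433] [-55.55697616 -73.88536347] ang 0.33257341941398094 wid 14.318441436662297 11.976946118545804
0.033 [[-63.9, -116.1], [-49.4, -116.1], [-62.5, -74.6], [-50.3, -73.5], [-55.4, -65.3]]
axis [ -56.64288116 -116.13088669] [-56.39842889 -74.01710109] ang 0.33257341941398105 wid 14.531573205777178 12.155224440675418
bar 0.003 [[-10.3, -115.6], [12.7, -115.6], [-10.8, -43.0], [13.0, -43.0]]
bar 0.005 [[-10.5, -116.4], [12.9, -116.4], [-10.9, -42.7], [13.2, -42.7]]
bar 0.007 [[-10.6, -117.1], [13.0, -117.1], [-11.1, -42.3], [13.3, -42.3]]
30 [115, 114, 115, 115, 116, 115, 115, 114, 115, 116, 114, 114, 114, 111, 99, 95, 104, 116, 124, 134, 141, 150, 160, 166, 172, 176, 179, 182, 184, 186, 185, 182, 177, 169, 165, 159, 153, 144, 131, 107, 74, 53, 63, 84, 92,
[... 442 characters left out ...]
8, 145, 156, 162, 168, 174, 180, 186, 191, 194, 198, 195, 185, 174, 165, 158, 154, 145, 133, 113, 88, 70, 57, 56, 54, 56, 60, 62, 70, 80, 95]
90 [123, 121, 120, 120, 121, 128, 154, 186, 204, 210, 209, 209, 209, 209, 208, 209, 209, 208, 207, 207, 199, 168, 120, 105, 114, 124, 132, 142, 151, 159, 166, 171, 178, 185, 191, 197, 202, 198, 190, 174, 158, 148, 151, 146, 134, 119, 105, 102, 108, 114, 116, 115, 115, 115, 116]
100 [120, 121, 120, 120, 122, 128, 152, 186, 204, 207, 207, 208, 209, 209, 208, 210, 208, 209, 210, 209, 207, 201, 174, 128, 104, 109, 122, 131, 140, 149, 156, 163, 170, 175, 183, 190, 194, 200, 199, 189, 176, 166, 160, 153, 145, 133, 123, 118, 120, 121, 123, 121, 120, 121, 121]
```

```bash
python3 - <<'E'
from h import *
p=robot.camera('wrist')
rows=np.array([30,50,70,90,100]);L=np.array([58.5,61.5,63.9,66.8,68.1])+80;Rr=np.array([84.3,86.7,88.4,90.8,91.7])+80
for X in (.0285,.0305,.0325):
    a=totool(p,np.c_[L,rows],X);b=totool(p,np.c_[Rr,rows],X);m=(a+b)/2
    k=np.polyfit(m[:,2],m[:,1],1);print(X,"w",(b-a)[:,1].round(1),"y at -70,-115",np.polyval(k,[-70,-115]).round(2),"slope deg",np.degrees(k[0]).round(2))
    print(totool(p,[(80+247/3,362/3-.3),(80+216/3,60/3-.3)],X)[:,1:])
o=robot.get_obs();print(o["position"],o["tool_rot"])
E
```

```text
0.0285 w [13.6 13.5 13.3 13.3 13.1] y at -70,-115 [-53.9  -55.76] slope deg 2.36
[[ -53.73313724  -65.26239315]
 [ -54.89453837 -116.33284328]]
0.0305 w [13.8 13.6 13.5 13.4 13.3] y at -70,-115 [-54.56 -56.42] slope deg 2.36
[[ -54.3924294   -65.26513198]
 [ -55.56782725 -116.95106202]]
0.0325 w [13.9 13.8 13.6 13.6 13.5] y at -70,-115 [-55.22 -57.08] slope deg 2.36
[[ -55.05172155  -65.26787081]
 [ -56.24111613 -117.56928075]]
[0.55960463 0.10066432 0.08520715] [-0.68636998 -0.16624636  0.68830187 -0.16582803]
```

Emit:
{"name": "move_arm", "arguments": {
  "commands": [
    [1, 0, 0, 35, -1],
    [1, 0, 0, 70, -2.3],
    [1, 0, 0, 70, -2.3],
    [1, 0, 0, 70, -2.3]
  ]
}}

```text
time: 6.43
position: [0.4953, 0.0685, 0.0852]
tool_rot: [-0.682, -0.18, 0.686, -0.179]
ft_force: [0.9, -0.2, -2.0]
grip_width: 0.0234
```

Emit:
{"name": "move_arm", "arguments": {
  "commands": [
    [1, 6, -25, 0, 0],
    [1, 12.6, -50, 0, 0],
    [1, 12.6, -50, 0, 0],
    [1, 12.6, -50, 0, 0]
  ]
}}

```text
time: 6.77
position: [0.4743, 0.1135, 0.0726]
tool_rot: [-0.684, -0.181, 0.684, -0.181]
ft_force: [0.4, -0.7, -2.1]
grip_width: 0.0237
```

```bash
python3 - <<'E'
from h import *
go(453,106.4,72.7,209.5)
w=np.load("w4.npz"); M=R.from_quat(w["rot"]).as_matrix(); P=np.array([.5602,.1008,.0853])*1000
tip=P+M@np.array([30.3,-54.4-1.1,-65.3]); z=M[:,2]; 
za=np.degrees(np.arctan2(M[1,2],M[0,2])); la=za+2.36; d=np.array([np.cos(np.radians(la)),np.sin(np.radians(la)),0]); piv=tip-86*d; print("tip",tip,"lever ang",la+360,"piv",piv)
o=robot.get_obs(); M=R.from_quat(o["tool_rot"]).as_matrix(); P=o["position"]*1000
zb=np.degrees(np.arctan2(M[1,2],M[0,2])); m=P-117*M[:,2]-[0,0,17.7]
piv[2]=55
segs=boxsegs(m,zb+180)+stubsegs(piv,la)
p=robot.camera("scene"); overlay(p,segs,"s5.png",(175,160,335,240),5); save(p,"s5r.png",(175,160,335,240),5)
p=robot.camera("top"); overlay(p,segs,"t5.png",(205,120,285,180),10)
E
```

```text
t 6.77 pos [474.3 113.5  72.6] zang -150.4 q [ 0.01  0.65  1.91 -0.    0.58  1.06] | shift [-0.1 -4.4 22. ] turn 0.1 dist 22.0  F [ 0.4 -0.7 -2.1] M [-0.03 -0.07  0.  ] w 23.7
tip [592.90839653 180.01072741  54.99733577] lever ang 209.56869705977033 piv [667.70815725 222.44886822  54.99733577]
```

View pics/s5.png

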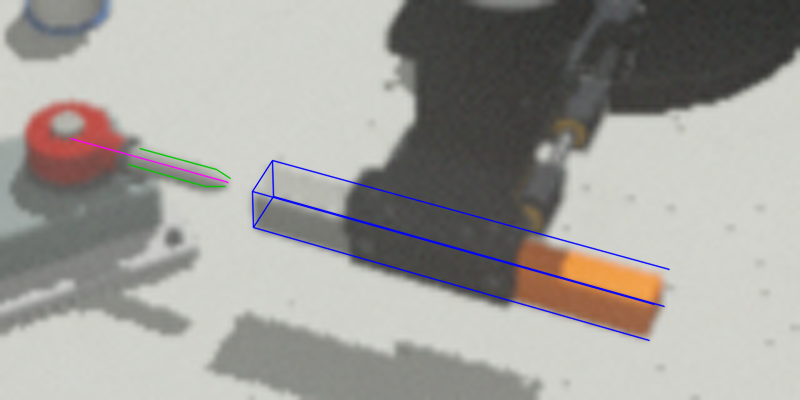

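View pics/s5r.png

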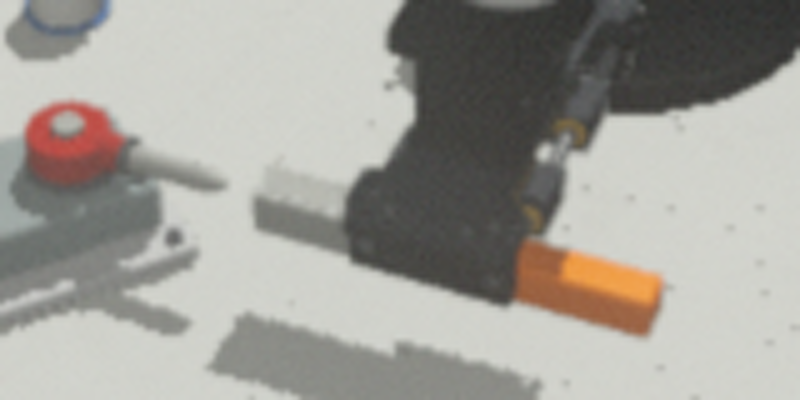

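View pics/t5.png

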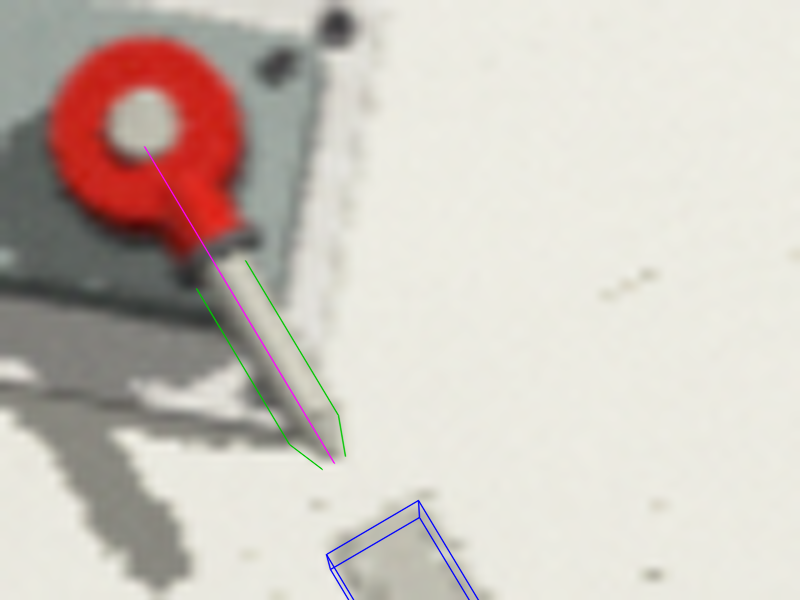

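In the scene view the stub tip is at (222,183), and its axis extends to the mouth centre at (263,195). In the top view the tip at (330,458) extends to the mouth centre at (372,530). Height and sideways position both line up, so I'm inserting slowly while watching force.

Emit:
{"name": "move_arm", "arguments": {
  "commands": [
    [1, 0, 0, -10, 0],
    [1, 0, 0, -18, 0],
    [1, 0, 0, -25, 0],
    [1, 0, 0, -30, 0],
    [1, 0, 0, -34, 0],
    [1, 0, 0, -34, 0]
  ]
}}

```text
time: 7.37
position: [0.5058, 0.1297, 0.0727]
tool_rot: [0.684, 0.18, -0.683, 0.18]
ft_force: [0.2, 0.3, -1.7]
grip_width: 0.0235
```

```bash
python3 - <<'E'
from h import *
go(453,106.4,72.7,209.6)
o=robot.get_obs(); M=R.from_quat(o["tool_rot"]).as_matrix(); print("tool F",(M.T@o["ft_force"]).round(1),"M",(M.T@o["moment"]).round(2))
p=robot.camera("top"); save(p,"t6.png",(205,120,285,180),10)
E
```

```text
t 7.37 pos [505.8 129.7  72.7] zang -150.51 q [0.04 0.67 1.83 0.   0.64 1.09] | shift [-0.1 -5.7 57.4] turn -0.11 dist 58.0  F [ 0.2  0.3 -1.7] M [-0.06 -0.07  0.02] w 23.5
tool F [ 1.7 -0.2 -0.3] M [-0.02  0.03  0.09]
```

View pics/t6.png

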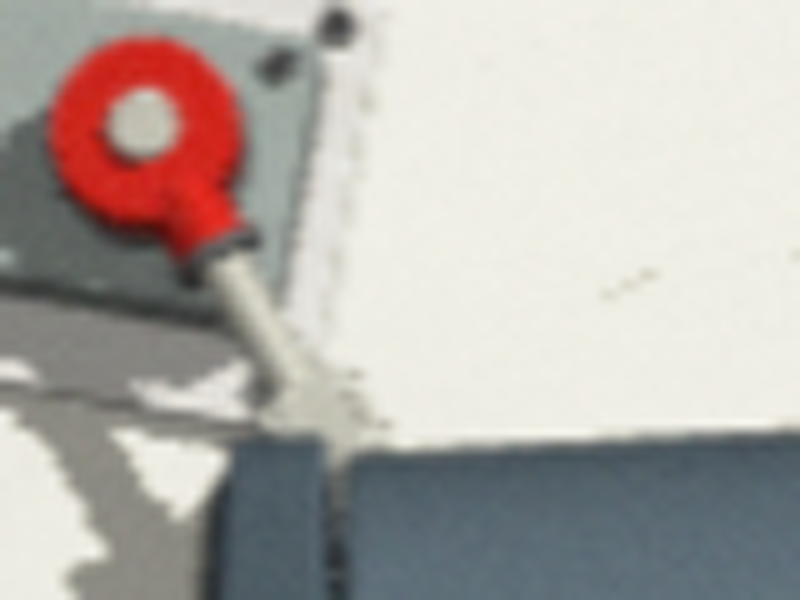

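The top view shows the mouth around the stub at about (310,400), with no contact force. I'm continuing.

Emit:
{"name": "move_arm", "arguments": {
  "commands": [
    [1, 0, 0, -5, 0],
    [1, 0, 0, -10, 0],
    [1, 0, 0, -15, 0],
    [1, 0, 0, -15, 0]
  ]
}}

```text
time: 7.75
position: [0.5191, 0.1371, 0.0728]
tool_rot: [0.685, 0.18, -0.683, 0.18]
ft_force: [-0.2, 0.7, -2.3]
grip_width: 0.0237
```

```bash
cat >> h.py <<'E'
def ft():
    o=robot.get_obs(); M=R.from_quat(o["tool_rot"]).as_matrix(); z=M[:,2]
    print("t",round(o["time"],2),"pos",(o["position"]*1000).round(1),"zang",np.degrees(np.arctan2(z[1],z[0])).round(2),"tool F",(M.T@o["ft_force"]).round(1),"M",(M.T@o["moment"]).round(2),"w",round(o["grip_width"]*1000,1),"q6",round(o["q"][5],2))
E
python3 -c "
from h import *
ft()"
```

```text
t 7.75 pos [519.1 137.1  72.8] zang -150.51 tool F [ 2.3 -0.7 -0.2] M [-0.01  0.02  0.01] w 23.7 q6 1.11
```

Emit:
{"name": "move_arm", "arguments": {
  "commands": [
    [1, 0, 0, -6, 0],
    [1, 0, 0, -12, 0],
    [1, 0, 0, -17, 0],
    [1, 0, 0, -17, 0]
  ]
}}

```text
time: 8.08
position: [0.534, 0.1456, 0.0729]
tool_rot: [0.685, 0.18, -0.683, 0.18]
ft_force: [0.6, 0.2, -2.0]
grip_width: 0.0233
```

```bash
python3 -c "
from h import *
ft()
o=robot.get_obs();p=robot.camera('wrist'); save(p,'w7.png',(120,0,380,195),3)"
```

```text
t 8.08 pos [534.  145.6  72.9] zang -150.5 tool F [ 2.   0.1 -0.6] M [-0.04 -0.02 -0.04] w 23.3 q6 1.12
```

View pics/w7.png

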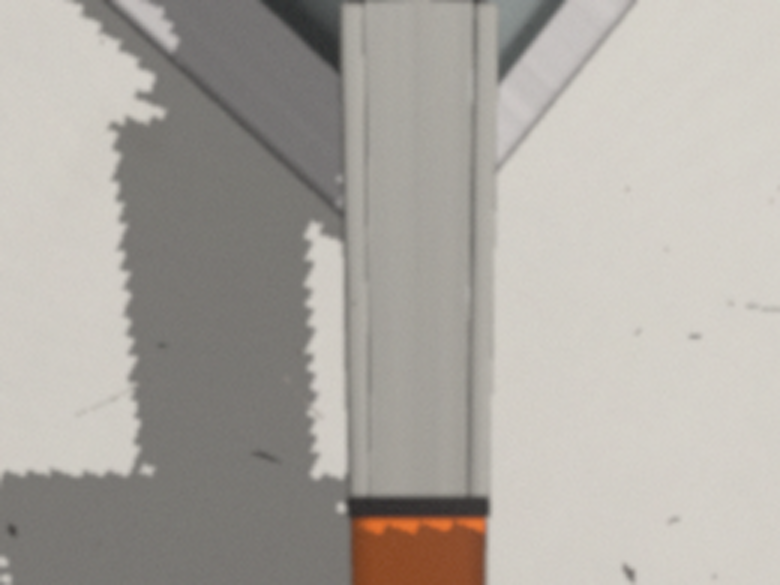

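Emit:
{"name": "move_arm", "arguments": {
  "commands": [
    [1, 0, 0, -1, 0],
    [1, 0, 0, -2, 0],
    [1, 0, 0, -2, 0]
  ]
}}

```text
time: 8.38
position: [0.5339, 0.1461, 0.0726]
tool_rot: [-0.684, -0.18, 0.684, -0.18]
ft_force: [0.3, 0.3, -2.0]
grip_width: 0.0236
```

Emit:
{"name": "move_arm", "arguments": {
  "commands": [
    [1, 0, 0, -1, 0],
    [1, 0, 0, -1, 0]
  ]
}}

```text
time: 8.55
position: [0.5349, 0.1466, 0.0727]
tool_rot: [0.684, 0.18, -0.684, 0.18]
ft_force: [0.1, -0.8, -1.3]
grip_width: 0.0235
```

```bash
python3 -c "
from h import *
ft()"
```

```text
t 8.55 pos [534.9 146.6  72.7] zang -150.52 tool F [1.3 0.7 0.3] M [-0.04 -0.    0.04] w 23.5 q6 1.12
```

Emit:
{"name": "move_arm", "arguments": {
  "commands": [
    [1, 0, 0, -1, 0],
    [1, 0, 0, -1.5, 0],
    [1, 0, 0, -1.5, 0]
  ]
}}

```text
time: 8.8
position: [0.5362, 0.1473, 0.0727]
tool_rot: [0.684, 0.18, -0.684, 0.18]
ft_force: [0.3, -0.1, -1.5]
grip_width: 0.0236
```

```bash
python3 -c "
from h import *
ft()"
```

```text
t 8.8 pos [536.2 147.3  72.7] zang -150.52 tool F [ 1.5  0.2 -0.2] M [ 0.02 -0.01 -0.  ] w 23.6 q6 1.12
```

Emit:
{"name": "move_arm", "arguments": {
  "commands": [
    [1, 0, 0, -1, 0],
    [1, 0, 0, -1.5, 0],
    [1, 0, 0, -1.5, 0]
  ]
}}

```text
time: 9.05
position: [0.5363, 0.1477, 0.0725]
tool_rot: [-0.683, -0.18, 0.685, -0.18]
ft_force: [-3.2, -2.5, -0.4]
grip_width: 0.0239
```

```bash
python3 -c "
from h import *
ft()"
```

```text
t 9.05 pos [536.3 147.7  72.5] zang -150.52 tool F [0.4 0.6 4.1] M [ 0.11 -0.47  0.2 ] w 23.9 q6 1.12
```

Contact with the collar gives 4 N axial, so the bar is home. Now the throw: turning clockwise is tool −y with a positive turn, at radius 152 mm. First 8°.

Emit:
{"name": "move_arm", "arguments": {
  "commands": [
    [1, 0, -2.7, 0, 1],
    [1, 0, -5.3, -0.1, 2],
    [1, 0, -8, -0.2, 3],
    [1, 0, -10.6, -0.4, 4],
    [1, 0, -13.2, -0.6, 5],
    [1, 0, -15.9, -0.8, 6],
    [1, 0, -18.5, -1.1, 7],
    [1, 0, -21.2, -1.5, 8]
  ],
  "newtons": 60
}}

```text
time: 9.72
position: [0.527, 0.1668, 0.0724]
tool_rot: [-0.694, -0.131, 0.696, -0.131]
ft_force: [-2.3, -4.7, -0.1]
grip_width: 0.0239
```

```bash
cat >> h.py <<'E'
def th():
    o=robot.get_obs(); M=R.from_quat(o["tool_rot"]).as_matrix(); z=M[:,2]; P=o["position"]*1000
    f=M.T@o["ft_force"]; m=M.T@o["moment"]
    # r_z unknowns: F1 at z=-.072 (tip side), F2 at -.117 (mouth)
    F2=(m[0]-.072*f[1])/.045; F1=f[1]-F2
    piv=np.array([667.7,222.4]); v=P[:2]-piv
    print("t",round(o["time"],2),"pos",P.round(1),"zang",(np.degrees(np.arctan2(z[1],z[0]))%360).round(2),"TCPang",(np.degrees(np.arctan2(v[1],v[0]))%360).round(2),"r",np.linalg.norm(v).round(1),"F",f.round(1),"M",m.round(2),"F1 %.1f F2 %.1f T %.2f"%(F1,F2,F1*.080+F2*.035),"w",round(o["grip_width"]*1000,1),"q6",round(o["q"][5],2))
E
python3 -c "
from h import *
th()"
```

```text
t 9.72 pos [527.  166.8  72.4] zang 201.34 TCPang 201.58 r 151.3 F [0.1 3.5 3.8] M [ 0.27 -0.67  0.62] F1 3.0 F2 0.5 T 0.26 w 23.9 q6 1.3
```

Emit:
{"name": "move_arm", "arguments": {
  "commands": [
    [1, 0, -2.7, 0, 1],
    [1, 0, -5.3, -0.1, 2],
    [1, 0, -8, -0.2, 3],
    [1, 0, -10.6, -0.4, 4],
    [1, 0, -13.2, -0.6, 5],
    [1, 0, -15.9, -0.8, 6],
    [1, 0, -18.5, -1.1, 7],
    [1, 0, -21.2, -1.5, 8]
  ]
}}

```text
time: 10.38
position: [0.5208, 0.1866, 0.0724]
tool_rot: [-0.701, -0.082, 0.703, -0.083]
ft_force: [-3.6, -7.1, -0.5]
grip_width: 0.0235
```

```bash
python3 -c "
from h import *
th()"
```

```text
t 10.38 pos [520.8 186.6  72.4] zang 193.38 TCPang 193.68 r 151.2 F [0.5 6.1 5.2] M [ 0.29 -0.62  0.96] F1 9.5 F2 -3.4 T 0.64 w 23.5 q6 1.48
```

Emit:
{"name": "move_arm", "arguments": {
  "commands": [
    [1, 0, -2.7, 0.3, 0.6],
    [1, 0, -5.3, 0.2, 1.4],
    [1, 0, -8, 0.1, 2.4],
    [1, 0, -10.6, 0, 3.4],
    [1, 0, -13.2, -0.2, 4.2]
  ]
}}

```text
time: 10.8
position: [0.5184, 0.1986, 0.0724]
tool_rot: [-0.704, -0.055, 0.706, -0.057]
ft_force: [-1.6, -10.5, -0.3]
grip_width: 0.0235
```

```bash
python3 -c "
from h import *
th()"
```

```text
t 10.8 pos [518.4 198.6  72.4] zang 189.13 TCPang 189.05 r 151.2 F [ 0.4 10.1  3.3] M [ 0.59 -0.48  1.78] F1 13.2 F2 -3.1 T 0.95 w 23.5 q6 1.58
```

Emit:
{"name": "move_arm", "arguments": {
  "commands": [
    [1, 0, -2.7, 0, 0.8],
    [1, 0, -5.3, -0.1, 1.6],
    [1, 0, -8, -0.2, 2.5],
    [1, 0, -10.6, -0.3, 3.4]
  ]
}}

```text
time: 11.13
position: [0.5172, 0.2083, 0.0724]
tool_rot: [-0.705, -0.034, 0.707, -0.036]
ft_force: [-1.1, -14.0, -0.9]
grip_width: 0.0236
```

```bash
python3 -c "
from h import *
th()"
```

```text
t 11.13 pos [517.2 208.3  72.4] zang 185.69 TCPang 185.34 r 151.2 F [ 1.  13.8  2.5] M [ 0.87 -0.35  2.29] F1 16.5 F2 -2.7 T 1.23 w 23.6 q6 1.66
```

Emit:
{"name": "move_arm", "arguments": {
  "commands": [
    [1, 0, -2.7, 0, 0.9],
    [1, 0, -5.3, -0.1, 1.8],
    [1, 0, -8, -0.2, 2.7]
  ]
}}

```text
time: 11.38
position: [0.5166, 0.2159, 0.0724]
tool_rot: [-0.706, -0.017, 0.708, -0.02]
ft_force: [-0.3, -14.7, -0.8]
grip_width: 0.0239
```

```bash
python3 -c "
from h import *
th()"
```

```text
t 11.38 pos [516.6 215.9  72.4] zang 182.98 TCPang 182.47 r 151.2 F [ 0.9 14.7  1.1] M [ 0.95 -0.13  2.53] F1 17.1 F2 -2.4 T 1.28 w 23.9 q6 1.72
```

Emit:
{"name": "move_arm", "arguments": {
  "commands": [
    [1, 0, -2.7, -0.1, 1],
    [1, 0, -5.3, -0.2, 2],
    [1, 0, -8, -0.4, 3]
  ]
}}

```text
time: 11.63
position: [0.5165, 0.2238, 0.0723]
tool_rot: [-0.706, 0.002, 0.708, -0.001]
ft_force: [-1.2, -14.5, -1.4]
grip_width: 0.0237
```

```bash
python3 -c "
from h import *
th()"
```

```text
t 11.63 pos [516.5 223.8  72.3] zang 179.97 TCPang 179.49 r 151.2 F [ 1.4 14.5  1.2] M [ 0.89 -0.03  2.5 ] F1 17.8 F2 -3.4 T 1.31 w 23.7 q6 1.79
```

Emit:
{"name": "move_arm", "arguments": {
  "commands": [
    [1, 0, -2.7, -0.1, 1],
    [1, 0, -5.3, -0.2, 2],
    [1, 0, -8, -0.4, 3]
  ]
}}

```text
time: 11.88
position: [0.5167, 0.2318, 0.0723]
tool_rot: [-0.706, 0.02, 0.708, 0.017]
ft_force: [-0.3, -13.5, -1.5]
grip_width: 0.0235
```

```bash
python3 -c "
from h import *
th()"
```

```text
t 11.88 pos [516.7 231.8  72.3] zang 176.96 TCPang 176.42 r 151.3 F [ 1.5 13.5 -0.5] M [0.9  0.08 2.3 ] F1 15.3 F2 -1.8 T 1.16 w 23.5 q6 1.85
```

Past the peak. I'm continuing in small steps.

Emit:
{"name": "move_arm", "arguments": {
  "commands": [
    [1, 0, -2.7, -0.2, 1],
    [1, 0, -5.3, -0.4, 2],
    [1, 0, -8, -0.6, 3]
  ]
}}

```text
time: 12.13
position: [0.5175, 0.2401, 0.0723]
tool_rot: [-0.705, 0.039, 0.707, 0.036]
ft_force: [-1.3, -12.2, -0.9]
grip_width: 0.0233
```

```bash
python3 -c "
from h import *
th()"
```

```text
t 12.13 pos [517.5 240.1  72.3] zang 173.93 TCPang 173.28 r 151.3 F [ 1.  12.2  0. ] M [0.92 0.08 2.1 ] F1 11.4 F2 0.8 T 0.94 w 23.3 q6 1.92
```

Emit:
{"name": "move_arm", "arguments": {
  "commands": [
    [1, 0, -2.7, -0.2, 1],
    [1, 0, -5.3, -0.4, 2],
    [1, 0, -8, -0.6, 3]
  ]
}}

```text
time: 12.38
position: [0.5187, 0.2491, 0.0723]
tool_rot: [-0.704, 0.057, 0.706, 0.055]
ft_force: [-3.1, -5.3, -0.0]
grip_width: 0.0234
```

```bash
python3 -c "
from h import *
th()"
```

```text
t 12.38 pos [518.7 249.1  72.3] zang 170.94 TCPang 169.84 r 151.4 F [0.  5.7 2.2] M [ 0.5  -0.27  0.97] F1 3.7 F2 2.0 T 0.36 w 23.4 q6 1.98
```

Close to the dead point now, so 1° steps.

Emit:
{"name": "move_arm", "arguments": {
  "commands": [
    [1, 0, -2.7, -0.1, 1],
    [1, 0, -2.7, -0.1, 1]
  ]
}}

```text
time: 12.55
position: [0.5193, 0.2535, 0.0724]
tool_rot: [-0.704, 0.061, 0.705, 0.061]
ft_force: [-3.3, -0.9, -1.6]
grip_width: 0.0239
```

```bash
python3 -c "
from h import *
th()"
```

```text
t 12.55 pos [519.3 253.5  72.4] zang 170.06 TCPang 168.17 r 151.6 F [1.6 1.4 3.1] M [ 0.12 -0.33  0.12] F1 1.1 F2 0.3 T 0.10 w 23.9 q6 2.0
```

Emit:
{"name": "move_arm", "arguments": {
  "commands": [
    [1, 0, -2.7, -0.1, 1],
    [1, 0, -2.7, -0.1, 1]
  ]
}}

```text
time: 12.72
position: [0.5201, 0.2562, 0.0724]
tool_rot: [-0.703, 0.067, 0.704, 0.067]
ft_force: [-2.5, -2.9, -1.8]
grip_width: 0.0236
```

```bash
python3 -c "
from h import *
th()"
```

```text
t 12.72 pos [520.1 256.2  72.4] zang 169.09 TCPang 167.1 r 151.4 F [1.8 3.3 1.9] M [ 0.46 -0.36  0.6 ] F1 -1.6 F2 4.9 T 0.04 w 23.6 q6 2.03
```

Emit:
{"name": "move_arm", "arguments": {
  "commands": [
    [1, 0, -1.5, -0.1, 1],
    [1, 0, -2.7, -0.2, 2],
    [1, 0, -2.7, -0.2, 2]
  ]
}}

```text
time: 12.97
position: [0.5211, 0.2593, 0.0725]
tool_rot: [-0.702, 0.079, 0.703, 0.079]
ft_force: [-3.5, -0.3, -1.5]
grip_width: 0.0237
```

```bash
python3 -c "
from h import *
th()"
```

```text
t 12.97 pos [521.1 259.3  72.5] zang 167.15 TCPang 165.88 r 151.2 F [1.5 1.1 3.4] M [ 0.2  -0.57  0.17] F1 -1.7 F2 2.7 T -0.04 w 23.7 q6 2.06
```

```bash
python3 - <<'E'
from h import *
p=robot.camera("top"); save(p,"t8.png",(130,95,260,195),6)
p=robot.camera("scene"); save(p,"s8.png",(105,165,265,265),5)
E
```

```text
(no output)
```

View pics/t8.png

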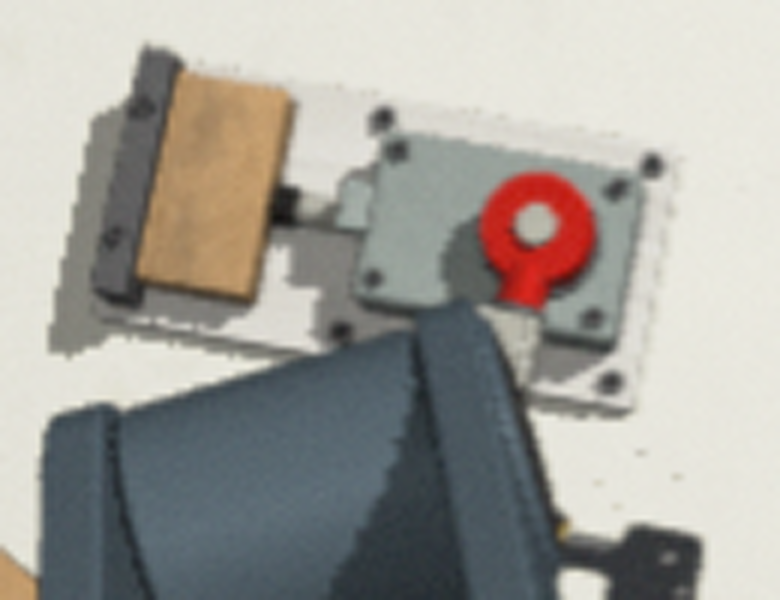

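View pics/s8.png

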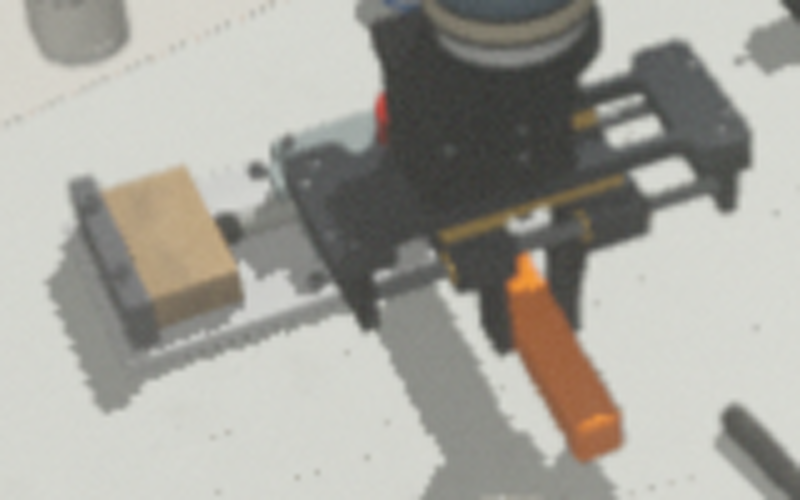

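The top view shows the neck at (523,295) below the hub at (538,228), so the lever is around 165–168°. Forces are near zero, so it's at or just past the dead point. I'm easing on.

Emit:
{"name": "move_arm", "arguments": {
  "commands": [
    [1, 0, -1.5, 0.3, 0.6],
    [1, 0, -2.7, 0.3, 1.2],
    [1, 0, -2.7, 0.3, 1.2]
  ]
}}

```text
time: 13.32
position: [0.5218, 0.2615, 0.0726]
tool_rot: [-0.702, 0.086, 0.702, 0.086]
ft_force: [-2.4, -1.1, -2.9]
grip_width: 0.0237
```

```bash
python3 -c "
from h import *
th()"
```

```text
t 13.32 pos [521.8 261.5  72.6] zang 165.95 TCPang 164.99 r 151.0 F [2.9 1.7 2.1] M [ 0.2  -0.55  0.27] F1 -0.1 F2 1.8 T 0.06 w 23.7 q6 2.09
```

Emit:
{"name": "move_arm", "arguments": {
  "commands": [
    [1, 0, -1.5, 0.1, 0.6],
    [1, 0, -2.7, 0.1, 1.2],
    [1, 0, -2.7, 0.1, 1.2]
  ]
}}

```text
time: 13.57
position: [0.5223, 0.2634, 0.0725]
tool_rot: [-0.701, 0.094, 0.701, 0.093]
ft_force: [-2.7, -4.7, -1.8]
grip_width: 0.0236
```

```bash
python3 -c "
from h import *
th()"
```

```text
t 13.57 pos [522.3 263.4  72.5] zang 164.8 TCPang 164.26 r 151.0 F [1.9 5.2 1.3] M [ 0.15 -0.34  0.83] F1 10.2 F2 -5.0 T 0.64 w 23.6 q6 2.11
```

Resistance rises again here (T 0.64 N m), which fits the stop. I'm easing off, then checking that the lever stays.

Emit:
{"name": "move_arm", "arguments": {
  "commands": [
    [1, 0, 1.5, 0.2, -0.6],
    [1, 0, 3.0, 0.4, -1],
    [1, 0, 3.0, 0.4, -1]
  ]
}}

```text
time: 13.82
position: [0.5218, 0.2615, 0.0728]
tool_rot: [0.702, -0.087, -0.701, -0.088]
ft_force: [-1.1, -0.3, -2.8]
grip_width: 0.0237
```

```bash
python3 - <<'E'
from h import *
th()
p=robot.camera("top"); save(p,"t9.png",(200,110,260,160),12)
E
```

```text
t 13.82 pos [521.8 261.5  72.8] zang 165.78 TCPang 164.99 r 151.1 F [2.8 0.6 1. ] M [ 0.05 -0.42  0.05] F1 0.4 F2 0.1 T 0.04 w 23.7 q6 2.09
```

View pics/t9.png

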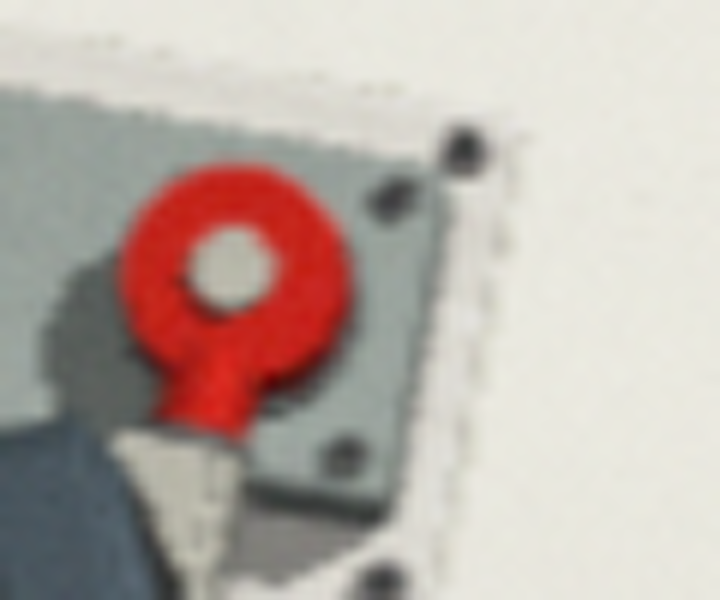

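The top view shows the tube against the collar at (180,440), with force near zero and no push-back, so the lever holds. Pulling off along the axis.

Emit:
{"name": "move_arm", "arguments": {
  "commands": [
    [1, 0, 0, 5, 0],
    [1, 0, 0, 10, 0],
    [1, 0, 0, 15, 0],
    [1, 0, 0, 20, 0],
    [1, 0, 0, 20, 0]
  ]
}}

```text
time: 14.28
position: [0.5003, 0.2666, 0.0728]
tool_rot: [-0.701, 0.087, 0.702, 0.087]
ft_force: [-0.3, -0.2, -1.2]
grip_width: 0.0233
```

```bash
python3 -c "
from h import *
ft()"
```

```text
t 14.28 pos [500.3 266.6  72.8] zang 165.84 tool F [1.2 0.2 0.2] M [-0.01 -0.07 -0.04] w 23.3 q6 2.11
```

Emit:
{"name": "move_arm", "arguments": {
  "commands": [
    [1, 0, 0, 10, 0],
    [1, 0, 0, 20, 0],
    [1, 0, 0, 35, 0],
    [1, 0, 0, 50, 0],
    [1, 0, 0, 60, 0],
    [1, 0, 0, 60, 0]
  ]
}}

```text
time: 14.78
position: [0.4398, 0.281, 0.0724]
tool_rot: [-0.7, 0.087, 0.703, 0.086]
ft_force: [-0.8, 0.1, -2.1]
grip_width: 0.0235
```

```bash
python3 - <<'E'
from h import *
ft()
p=robot.camera("top"); save(p,"t10.png",(130,95,260,195),6)
p=robot.camera("scene"); save(p,"s10.png",s=1.5)
E
```

```text
t 14.78 pos [439.8 281.   72.4] zang 165.89 tool F [2.1 0.1 0.7] M [-0.01 -0.05 -0.  ] w 23.5 q6 2.17
```

View pics/t10.png

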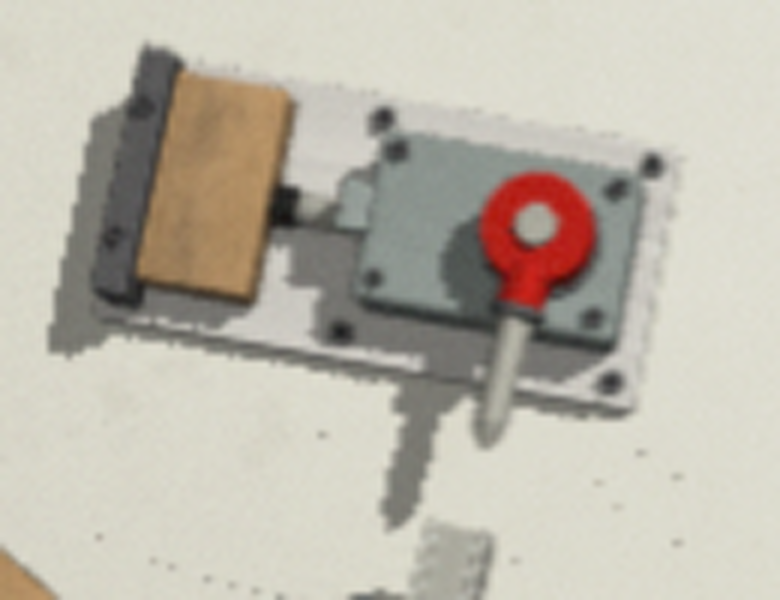

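View pics/s10.png

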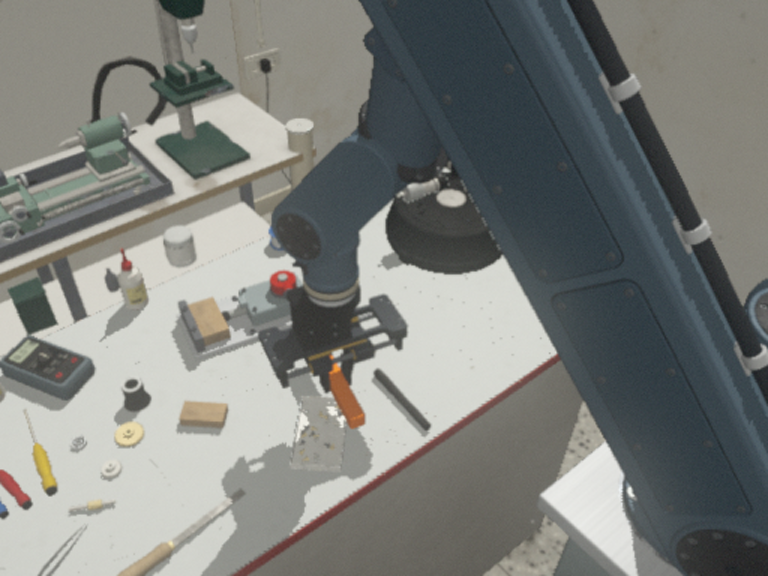

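The lever stays thrown without the bar: the neck is at (520,300), the tip at (487,440), past square to the plate. The pad at (287,205) is on the block and the tube is free. I'm taking the bar to clear counter at about (430,−20).

Emit:
{"name": "move_arm", "arguments": {
  "commands": [
    [1, -20, 0, 5, 0],
    [1, -50, 0, 10, 0],
    [1, -50, 0, 10, 0]
  ]
}}

```text
time: 15.13
position: [0.4368, 0.2845, 0.1265]
tool_rot: [0.704, -0.086, -0.699, -0.089]
ft_force: [1.1, -0.3, -1.3]
grip_width: 0.0231
```

```bash
python3 -c "
from h import *
go(430,-20,115,225)"
```

```text
t 15.13 pos [436.8 284.5 126.5] zang 165.79 q [0.36 0.57 1.81 0.   0.76 2.18] | shift [ 10.5 296.9 -68.1] turn -59.21 dist 305.0  F [ 1.1 -0.3 -1.3] M [ 0.05 -0.06  0.  ] w 23.1
```

Emit:
{"name": "move_arm", "arguments": {
  "commands": [
    [1, 0, 35, 20, 0],
    [1, 10, 100, 0, -15],
    [1, 10, 180, -30, -30],
    [1, 10, 297, -68, -59],
    [1, 10, 297, -68, -59],
    [1, 10, 297, -68, -59],
    [1, 10, 297, -68, -59],
    [1, 10, 297, -68, -59]
  ]
}}

```text
time: 15.8
position: [0.4262, 0.0111, 0.113]
tool_rot: [0.687, 0.168, -0.686, 0.169]
ft_force: [0.6, 0.5, -1.0]
grip_width: 0.0233
```

Emit:
{"name": "move_arm", "arguments": {
  "commands": [
    [1, 0, 0, 0, 0],
    [1, 0, 0, 0, 0]
  ]
}}

```text
time: 15.97
position: [0.4267, 0.011, 0.113]
tool_rot: [0.688, 0.164, -0.687, 0.165]
ft_force: [-0.0, 0.3, -1.3]
grip_width: 0.0235
```

```bash
python3 -c "
from h import *
go(430,-20,29.5,225)"
```

```text
t 15.97 pos [426.7  11.  113. ] zang -153.05 q [-0.24  0.52  2.04  0.    0.58  0.86] | shift [83.6 29.  11.3] turn -18.05 dist 89.0  F [-0.   0.3 -1.3] M [ 0.02  0.01 -0.04] w 23.5
```

Emit:
{"name": "move_arm", "arguments": {
  "commands": [
    [1, 30, 29, 11, 0],
    [1, 60, 29, 11, 0],
    [1, 72, 29, 11, 0],
    [1, 78, 29, 11, 0],
    [1, 81, 29, 11, 0],
    [1, 83, 29, 11, 0],
    [1, 83, 29, 11, 0]
  ]
}}

```text
time: 16.55
position: [0.4289, -0.0168, 0.0305]
tool_rot: [0.687, 0.167, -0.687, 0.167]
ft_force: [-0.6, -0.2, -1.5]
grip_width: 0.0235
```

```bash
python3 -c "
from h import *
ft()"
```

```text
t 16.55 pos [428.9 -16.8  30.5] zang -152.63 tool F [ 1.5 -0.1  0.7] M [ 0.01 -0.    0.03] w 23.5 q6 0.79
```

Emit:
{"name": "move_arm", "arguments": {
  "commands": [
    [1, 0.7, 0, 0, 0],
    [1, 1.3, 0, 0, 0],
    [1, 1.3, 0, 0, 0]
  ]
}}

```text
time: 16.8
position: [0.4291, -0.0171, 0.0297]
tool_rot: [0.688, 0.167, -0.686, 0.167]
ft_force: [0.7, 2.7, 3.7]
grip_width: 0.0237
```

```bash
python3 -c "
from h import *
ft()"
```

```text
t 16.8 pos [429.1 -17.1  29.7] zang -152.69 tool F [-3.7 -2.1 -1.8] M [ 0.03  0.23 -0.35] w 23.7 q6 0.79
```

The bar touches the counter with 4–5 N. Releasing gently, then rising.

Emit:
{"name": "move_arm", "arguments": {
  "commands": [
    [0.4, 0, 0, 0, 0],
    [0.1, 0, 0, 0, 0],
    [-0.2, 0, 0, 0, 0],
    [-0.2, 0, 0, 0, 0],
    [-0.2, 0, 0, 0, 0]
  ]
}}

```text
time: 17.22
position: [0.4285, -0.0174, 0.0289]
tool_rot: [-0.687, -0.167, 0.687, -0.167]
ft_force: [0.2, 0.8, -1.1]
grip_width: 0.0451
```

Emit:
{"name": "move_arm", "arguments": {
  "commands": [
    [-0.2, -10, 0, 0, 0],
    [-0.2, -40, 0, 0, 0],
    [-0.2, -80, 0, 0, 0],
    [-0.2, -120, 0, 0, 0],
    [-0.2, -160, 0, 0, 0],
    [-0.2, -180, 0, 0, 0],
    [-0.2, -180, 0, 0, 0]
  ]
}}

```text
time: 17.8
position: [0.4312, -0.0181, 0.2132]
tool_rot: [0.69, 0.165, -0.684, 0.169]
ft_force: [1.0, -0.3, 1.1]
grip_width: 0.0524
```

```bash
python3 - <<'E'
from h import *
ft()
o=robot.get_obs();p=robot.camera("wrist"); save(p,"w11.png",s=1.5)
p=robot.camera("scene"); save(p,"s11.png",s=1.5)
E
```

```text
t 17.8 pos [431.2 -18.1 213.2] zang -152.69 tool F [-1.1  0.7 -0.8] M [-0.05  0.05  0.06] w 52.4 q6 0.79
```

View pics/w11.png

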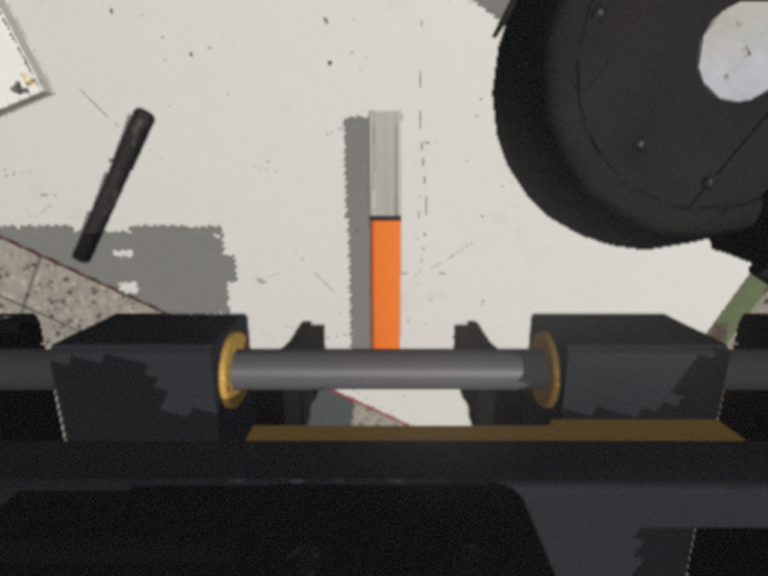

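View pics/s11.png

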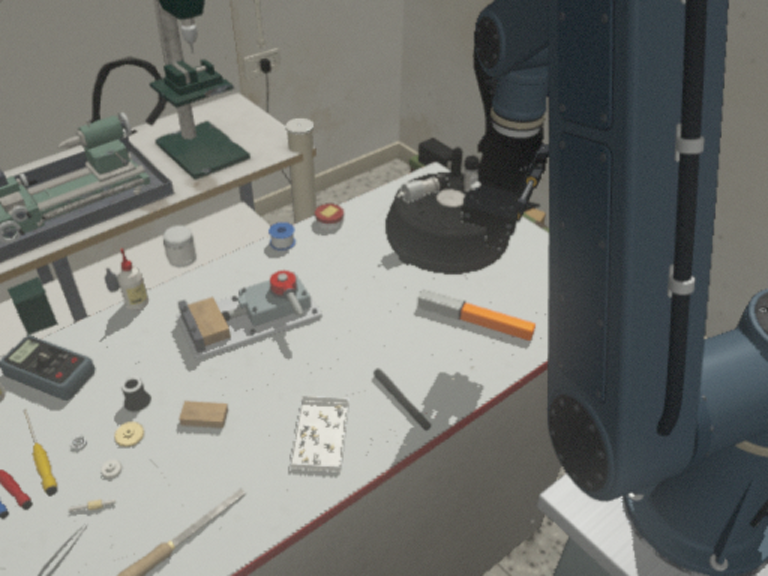

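The wrist and scene views show the bar flat on the counter at (475,315) in the scene view, clear of the fixture. The marker and tray look unmoved and the lever is still thrown. One last numeric check, then I hand in.

```bash
python3 - <<'E'
from h import *
p=robot.camera("top"); save(p,"t12.png",(130,95,260,195),6)
c=lambda a:np.array(a,float)/6+np.array((130,95))-.4
L=toz(p,c([(487,440),(518,312)]),.055)[:,:2]*1000; d=L[0]-L[1]; print(L,np.degrees(np.arctan2(d[1],d[0])))
for n,z in [("bar",.024),("screw_tray",.012),("marker_pen",.014),("block",.032)]:
    for r in robot.regions_of(p,n)[:1]:
        X=toz(p,np.argwhere(r["pixels"])[:,::-1],z)[:,:2]*1000; print(n,r["p"],cv2.minAreaRect(X.astype(np.float32)))
E
```

```text
[[589.14058594 241.80619754]
 [638.44150711 229.521369  ]] 166.00795655423454
bar 0.88 ((492.0052490234375, 15.992959976196289), (96.39895629882812, 30.543962478637695), 26.415124893188477)
screw_tray 0.59 ((413.3960876464844, 330.1746520996094), (72.52671813964844, 121.61934661865234), 46.909400939941406)
marker_pen 0.77 ((389.013916015625, 200.17935180664062), (15.539015769958496, 128.07164001464844), 86.5765609741211)
block 0.79 ((695.08251953125, 349.0746154785156), (47.983619689941406, 87.06486511230469), 79.73619079589844)
```

View pics/t12.png

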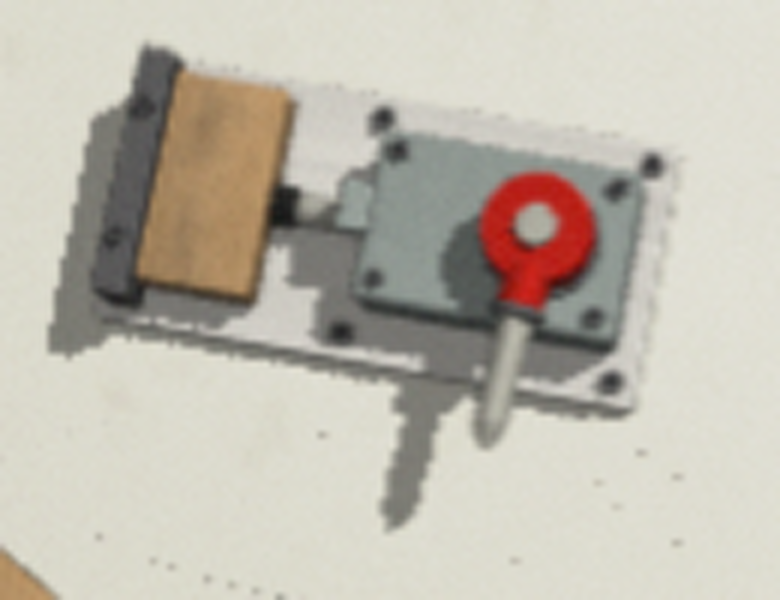

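The lever still points at about 166°, held at its stop with nothing touching it. The tray, pen and block are unchanged within measuring error.

```bash
python3 -c "
from rig import robot
print(robot.hand_in())"
```

```text
the job is handed in; nothing more can be done
None
```

The beech block is clamped, the bar is off the lever and lying flat on the counter, and the job is handed in after about 18 s of the 69 s allowed.

- **Fitting the bar:** I gripped it on the orange grip and slid it onto the stub until it met the collar with about 4 N.
- **The throw:** I swung the lever clockwise. The opposing torque peaked at about 1.3 N m (14.7 N at the grip) and faded to nothing near 168°. It rose again at about 165°, which I took as the stop, so I eased off there. The highest pressing force worked out from the wrist readings between moves was about 21 N, against the 45 N limit.
- **Snap-over:** I did not feel the lever push back as it snapped over, probably because of the bar's play. It stayed thrown after I eased off and after the bar came away.
- **Last checks:** the lever stands at about 166°, still thrown with nothing touching it. The pad looks to be against the block in the picture, though I did not measure how hard it presses. The bar is flat and clear of the fixture. The tray, pen and block are where they were to within about 1.5 mm.
- **One disagreement:** the first top-camera lever angle (207.4°) differed from the closer wrist-camera view (209.6°). I used the wrist value, and the bar went on with almost no force.
- **Partial view:** in the final top view the arm hid part of the bar, so its position comes from the wrist and scene pictures.

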